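Put a lion seal back in its row

ROBOT

A 6-joint arm with a two-finger parallel gripper is mounted at the origin on the work surface. World frame = base frame: x ahead of the robot, y to its left, z up, the work surface at z = 0. Lengths are in mm, angles in rad, forces in N, time in s.
With the tool pointing down it reaches from about 350 to 875 mm from the base axis. Payload 4.2 kg.
Tool frame: the origin (TCP) lies midway between the tips of the shut fingers; the grasp point (between the pads) lies 19 mm behind it (arm.tcp_to_grasp is the distance from the TCP to the grasp point, in mm); z points along the fingers, y is the line along which they close (so a half turn about z gives the same grasp; the last joint's range is limited). The gripper opens to 85 mm and grips with 20 to 120 N. Pads are 22 mm wide; open, the fingers measure 114 mm over their backs; the gripper's body (76 mm by 85 mm) begins 54 mm behind the grasp point. The pads swing forward as they close: fully open they stand 13 mm farther back than shut.
Start: joints at [-1.071, 0.385, 0.008, 0, -1.194, -0.259], TCP at [149.067, -606.942, 231.312] pointing down, gripper open.
Joint ranges: [-3.14, 3.14], [-1.21, 2.06], [-1.07, 1.41], [-3.16, 2.05], [-2.99, -0.16], [-3.1, 3.1]. Speed limits (rad/s): [2.79, 2.79, 3.14, 3.14, 3.14, 3.14].

INTERFACE

Orientations are given as a unit quaternion [x, y, z, w].
In Python, from bench import arm, imaging, job, models gives the robot as it stands.
- The arm moves only by the tool arm_command, never from a script. Its argument "rows" is a list of rows, each an object with "grip": the opening, from 0 (shut) to 1 (fully open); "linear": the shift along the tool's x, y, z in mm, a list of three; "rot": the turn, a rotation vector about the tool's x, y, z in rad, a list of three. In form: [{"grip": grip, "linear": [tx, ty, tz], "rot": [rx, ry, rz]}, ...]. A call has 1 to 10 rows; each row is the pose to reach, as a shift and turn from the pose commanded when the call began, along the tool's axes at that moment; what a row does not reach only later rows make up. A row lasts 1/8 s, in which the tool goes at most 62.5 mm and 10.7 degrees, less where a joint would pass 70% of its speed; a pose out of reach is approached as far as the arm can. A call with a gripper value outside its range is refused whole. The fingers move at their own pace and stop on an object; the grip force is fixed at half the most. Time passes only in rows, so rows that repeat a pose let the fingers close. It gives the time, the measured TCP pose, the force, the opening and the grip force at its end, in the units of the state.
- arm.read_state(): the state, without advancing time (a new reading comes with each control period).
- imaging.get_image(name): name is "scene" or "side" or "wrist"; returns a dict with "frame" (480x640x3 uint8, red, green, blue), "fx", "fy", "cx", "cy" (pixels), "k1" (the pictures are not rectified: a ray, as slopes to the right and down, at radius r is drawn at 1 + k1 r^2 times it, then the intrinsics apply), "extrinsics" (4x4, takes a point from world to camera coordinates); the wrist camera has in their place "T_tool_cam" (4x4, takes a point from camera to tool coordinates, whose origin is the TCP and whose axes are the flange's). Camera axes: x right, y down, z forward; pixel columns grow to the right and rows downward; lengths in mm; the calibration is good to about 2 mm. A picture is of the moment at which its call begins: read the wrist's pose just before it. There is no depth.
- job.job_done(): hands the job in; it is judged then, once.
Trained networks look in a picture, given as the dict that the camera call returned (one of the last four; its "shot" number tells which), for a name from the list of things; names that differ only in an ending like _2 or _b are one class to them, and where a whole thing is asked for, a point or a joint stands for the part that bears it (a point fixed in the world has none). Each returns a list of dicts, best first, with "score" (0 to 1); they miss things now and then, are a little off and sometimes report something else, mostly with a low value. They report only what shows in the picture. A call takes as long as a camera call. They do not tell look-alikes from the thing itself.
- models.spot_in(picture, query): "rect" ([left, top, right, bottom] in pixels, round what is visible of it).
- models.tip_of(picture, query): "pixel" ([column, row] in pixels: a listed point, or the origin of a listed thing).
The state is a dict: "clock": time; "joints": joint angles; "joint_vel": joint speeds; "joint_efforts": joint torques, N m; "position": TCP position; "ee_rot": TCP orientation; "contact_force": force on the tool from outside, world axes, zero at the start; "wrist_torque": the same for the moment, N m; "gripper_width": finger opening in mm; "grasp_force": force on a finger pad.
Only numpy, scipy, OpenCV 4.12 (cv2) and the standard library are available. Lean on these libraries where they do the work, as an engineer would, in place of code of your own. Each camera call takes 0.05 s, during which the arm holds its last target. There are 200 camera calls.

TASK

Put the loose lion-topped seal back into the row in the wooden tray, right beside its twin, the other seal with a lion on top: nudge the standing seals along the groove, without lifting any of them out, to open a gap, then set the lion seal down in it on the groove's floor without dropping it. All six seals must end up standing upright in the groove; knock none over and leave the other things on the stall where they are.

Things in the scene. Friction and masses are not known exactly. Their poses are not given: they have to be found in the camera images.
- lion_mid (a point): The loose seal, alone on the table to the tray's right (-y side): smooth upright soapstone prism 30 x 30 mm, 72 mm tall, and on it a small crouching lion, up to 96 mm, within 28 x 22 mm. 0.14 to 0.28 kg. It may go in any way round. Point: on its axis, 48 mm above its underside; z up, x and y square to the side faces.
- twin_mid (a point): The twin: a seal just like the loose one (30 x 30 mm prism, 72 mm tall, crouching lion on top up to 96 mm, 0.14 to 0.28 kg), standing anywhere in the row in the tray. Point: on its axis, 48 mm above its underside; z up, x and y square to the side faces.
- seal_flat_mid (a point): A seal of the row in the tray, anywhere in it, with a plain flat top: the bare 30 x 30 mm prism, 96 mm tall. Same stone, 30 x 30 mm prism, 0.2 kg. Point: on its axis, 48 mm above its underside; z up, x and y square to the side faces.
- seal_dome_mid (a point): A seal of the row in the tray, anywhere in it, with a round dome on top (dome 27 mm across, from 80 mm up to 96 mm). Same stone, 30 x 30 mm prism, 0.2 kg. Point: on its axis, 48 mm above its underside; z up, x and y square to the side faces.
- seal_tile_mid (a point): A seal of the row in the tray, anywhere in it, with a half-round ridge on top, like a roof tile, running along the row (28 mm wide, from 82 mm up to 96 mm). Same stone, 30 x 30 mm prism, 0.2 kg. Point: on its axis, 48 mm above its underside; z up, x and y square to the side faces.
- seal_step_mid (a point): A seal of the row in the tray, anywhere in it, with a small stepped pyramid on top (from 76 mm up to 96 mm). Same stone, 30 x 30 mm prism, 0.2 kg. Point: on its axis, 48 mm above its underside; z up, x and y square to the side faces.
- tray: Dark rosewood display tray fixed to the table, base 77 x 226 mm, with one straight open groove along its y in which five seals stand in a row, faces square to it. Origin: centre of its underside, on the table; x across the groove, y along it, z up. Side rails 10 mm thick, tops 22 mm above the table; end walls 10 mm thick, rounded tops 61 mm above the table.
- groove (a point): Centre of the groove's floor, 8 mm above the table; axes as the tray's. Groove 196 mm long (y from -98 to 98 mm between the end walls), 37 mm wide (x from -18.5 to 18.5 mm). The five seals start 0.3 to 1.2 mm apart with 16 to 28 mm free at each end, so no free space takes a 30 mm seal; all free length together is 46 mm.
- groove_end (a point): Foot of the groove's +y end wall (inner face, on the groove's floor). Seals slide along the groove on their feet, 1 to 2 N each, and push those beyond until they meet the end wall. A push high on a free face topples a seal; one pinched on its x faces (across the groove, above the rails) and slid along stays upright.
- blank: Bystander: a larger seal blank, plain flat prism 40 x 40 x 60 mm tall, standing on the table to the tray's right. Origin at the centre of its underside.
- pot: Bystander: a round white porcelain pot for seal paste with its lid, 67 mm across, 41 mm tall, to the tray's right. Origin at the centre of its underside.
- knife: Bystander: a seal-carving knife lying on the table between the robot and the tray, 160 mm long along its y, 10 mm high. Origin at its underside.
- ball: Bystander: an inside-painted glass ball on a small wooden foot, 58 mm across, 63 mm tall, beyond the tray. Origin at the centre of its underside.
- tea: Bystander: a green tea bottle, 64 mm across, 200 mm tall, to the tray's left. Origin at the centre of its underside.
- brush: Bystander: a bamboo writing brush, 210 mm long, 12 mm high, lying on the table to the right. Origin at its underside.
- vase: Bystander: a folded-paper vase, striped, 80 mm across, 185 mm tall, far right. Origin at the centre of its underside.
Mind the look-alikes: they are no part of the job. Leave any orange or pink look-alike of the part that bears twin_mid alone.

How it is judged:
By the outcome, as a careful person would: the job done as asked, in the order asked, and still so for the second after the job is handed in, with the robot touching nothing.
It also fails if it takes over 59 s, if anything falls off the work surface, if the arm or the gripper's body presses on something with over 40 N, if the wrist force passes 120 N, or if a joint passes its speed limit or range.

## Working session

There is one attempt and no reset: what is moved stays moved. The work goes in short steps, Python scripts to look and compute and a tool call to move; the robot and the scene stay as the last step left them, time stands still between calls to the robot, and variables do not carry over. Pictures are saved under pics/ and viewed, at most 10 in all, crops included, and the job is handed in when it is done.

Besides the shell and the picture viewer there is one more tool, called after "Call:" by a JSON object that holds its "name" and its "arguments", one argument or row to a line. arm_command: Moves the arm, as the interface text tells. Its arguments: {"type":"object","properties":{"rows":{"type":"array"}},"required":["rows"]}

```bash
mkdir -p pics
cat > h.py <<'E'
import numpy as np, cv2
from scipy.spatial.transform import Rotation as R
from bench import arm, imaging, job, models
Q=["lion_mid","twin_mid","seal_flat_mid","seal_dome_mid","seal_tile_mid","seal_step_mid","tray","groove","groove_end"]
def shot(n):
    s=arm.read_state(); p=imaging.get_image(n)
    if n=="wrist":
        T=np.eye(4);T[:3,:3]=R.from_quat(s["ee_rot"]).as_matrix();T[:3,3]=s["position"]
        p["W"]=T@np.array(p["T_tool_cam"])
    else: p["W"]=np.linalg.inv(np.array(p["extrinsics"]))
    return p
def ray(p,px):
    K=np.array([[p["fx"],0,p["cx"]],[0,p["fy"],p["cy"]],[0,0,1.]])
    u=cv2.undistortPoints(np.array([[px]],float),K,np.array([p["k1"],0,0,0.]))[0,0]
    return p["W"][:3,3],p["W"][:3,:3]@np.array([u[0],u[1],1])
def atz(p,px,z):
    o,d=ray(p,px); return o+d*(z-o[2])/d[2]
def proj(p,X):
    E=np.linalg.inv(p["W"]);c=E[:3,:3]@np.array(X)+E[:3,3];s=c[:2]/c[2];s=s*(1+p["k1"]*(s@s))
    return s*[p["fx"],p["fy"]]+[p["cx"],p["cy"]]
def tri(obs):
    A=np.zeros((3,3));b=np.zeros(3)
    for p,px in obs:
        o,d=ray(p,px);d=d/np.linalg.norm(d);M=np.eye(3)-np.outer(d,d);A+=M;b+=M@o
    return np.linalg.solve(A,b)
def save(p,n,crop=None,k=1):
    f=p["frame"][:,:,::-1]
    if crop: f=f[crop[1]:crop[3],crop[0]:crop[2]]
    cv2.imwrite("pics/"+n,cv2.resize(f,None,fx=k,fy=k))
E
python3 - <<'E'
from h import *
a=shot("scene");b=shot("side")
save(a,"scene0.png");save(b,"side0.png")
Z=dict(tray=0,groove=8,groove_end=8,lion_mid=48)
for q in Q+["blank","pot"]:
    z=Z.get(q,56 if 'mid' in q else 0)
    for n,p in (("scene",a),("side",b)):
        for t in models.tip_of(p,q)[:3]: print(q,n,np.round(t["pixel"]),round(t["score"],2),np.round(atz(p,t["pixel"],z)))
print(a["W"][:3,3],b["W"][:3,3]);print(arm.read_state())
E
```

```text
lion_mid scene [248. 188.] 0.96 [ 575. -248.   48.]
lion_mid side [332. 337.] 0.69 [ 580. -250.   48.]
lion_mid side [348. 303.] 0.22 [ 624. -144.   48.]
twin_mid scene [410. 261.] 0.93 [526. 218.  56.]
twin_mid scene [426. 322.] 0.89 [643. 333.  56.]
twin_mid scene [464. 299.] 0.78 [544. 358.  56.]
twin_mid side [347. 177.] 0.8 [639. 333.  56.]
twin_mid side [318. 179.] 0.78 [549. 323.  56.]
twin_mid side [357. 194.] 0.55 [666. 254.  56.]
seal_flat_mid scene [396. 260.] 0.83 [543. 193.  56.]
seal_flat_mid side [315. 211.] 0.64 [538. 182.  56.]
seal_dome_mid scene [369. 250.] 0.59 [558. 130.  56.]
seal_dome_mid side [316. 228.] 0.47 [541. 114.  56.]
seal_dome_mid side [321. 224.] 0.41 [557. 130.  56.]
seal_tile_mid scene [356. 246.] 0.82 [566. 101.  56.]
seal_tile_mid side [323. 233.] 0.82 [563.  96.  56.]
seal_tile_mid side [332. 170.] 0.62 [591. 366.  56.]
seal_step_mid scene [385. 257.] 0.57 [552. 170.  56.]
seal_step_mid scene [179. 204.] 0.26 [ 740. -312.   56.]
seal_step_mid side [317. 218.] 0.64 [545. 157.  56.]
seal_step_mid side [306. 205.] 0.34 [513. 208.  56.]
tray scene [
[... 705 characters left out ...]
s': array([-1.07140347e+00,  3.84717151e-01,  7.86993234e-03,  6.66071326e-06,
       -1.19399863e+00, -2.58609147e-01]), 'joint_vel': array([ 0.00055052, -0.00121247, -0.00051573, -0.000516  , -0.00193427,
        0.00133617]), 'joint_efforts': array([-1.84926954e-06, -3.92097259e+01,  1.88615781e+01,  4.19073433e+00,
       -4.28792873e-04, -3.95479404e-06]), 'position': array([ 149.05776231, -606.93291475,  231.29091073]), 'ee_rot': array([-1.20102451e-01,  9.92761502e-01,  2.18568511e-05, -1.20378343e-05]), 'contact_force': array([-0.26088534,  0.18270413, -0.35123778]), 'wrist_torque': array([ 0.01227409, -0.00863593, -0.03208912]), 'grasp_force': 0.0, 'gripper_width': 85.4324665970023}
```

Run:
```python
import cv2
a=cv2.imread("pics/scene0.png");cv2.imwrite("pics/crop_row.png",cv2.resize(a[190:350,330:500],None,fx=3.5,fy=3.5,interpolation=cv2.INTER_CUBIC))
```

```text
(no output)
```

View pics/scene0.png

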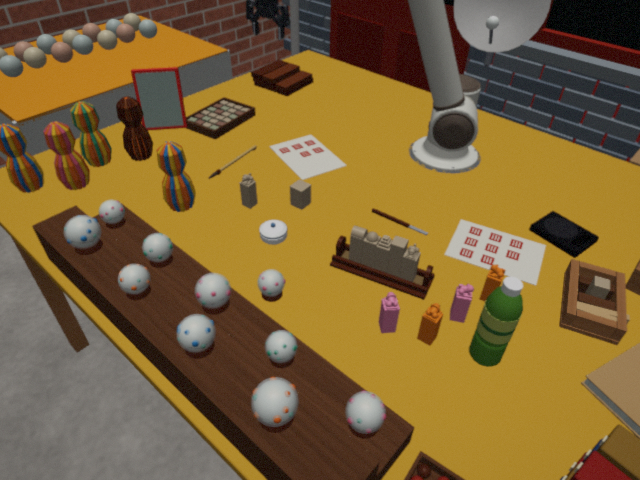

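View pics/crop_row.png

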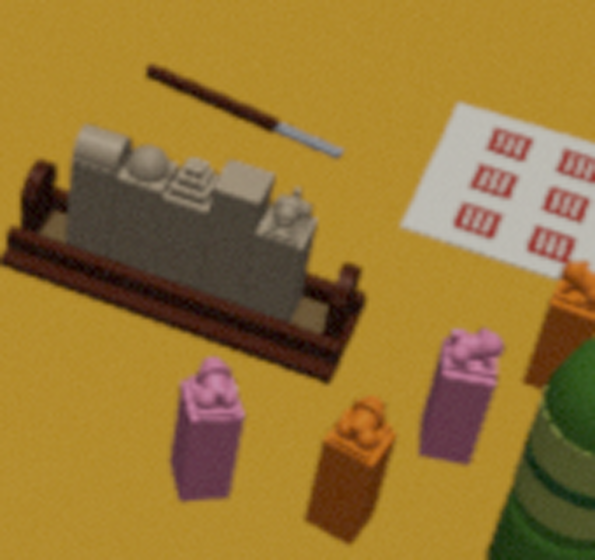

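The grey lion at (410,261), at the +y end of the row next to the plain flat top, is the twin. The pink ones at (389,313) and (462,302) and the orange ones at (430,323) and (494,283) are look-alikes outside the tray. The loose grey lion is at (248,190). Row from -y: tile, dome, step, flat, twin. My plan is to pinch the twin, slide the row toward -y, and set the lion down at the +y end beside it.

```bash
cat >> h.py <<'E'
def delta(target,yaw=None):
    s=arm.read_state();M=R.from_quat(s["ee_rot"]).as_matrix()
    d=M.T@(np.array(target,float)-s["position"]);out=[np.round(d,1)]
    if yaw is not None:
        y=np.array([np.cos(yaw),np.sin(yaw),0]);x=np.array([np.sin(yaw),-np.cos(yaw),0])
        T=np.column_stack([x,y,[0,0,-1]]);
        out.append(np.round((R.from_matrix(M).inv()*R.from_matrix(T)).as_rotvec(),4))
    return out
E
python3 - <<'E'
from h import *
print(delta([540,190,290],np.deg2rad(198.9)),arm.read_state()["clock"])
p=shot("wrist");print(np.round(p["T_tool_cam"],3),p["fx"])
E
```

```text
Traceback (most recent call last):
  File "h.py", line 36, in delta
    out.append(np.round((R.from_matrix(M).inv()*R.from_matrix(T)).as_rotvec(),4))
                                                ~~~~~~~~~~~~~^^^
  File "scipy/spatial/transform/_rotation.pyx", line 1143, in scipy.spatial.transform._rotation.Rotation.from_matrix
ValueError: Non-positive determinant (left-handed or null coordinate frame) in rotation matrix 0: [[-0.32391742 -0.94608536  0.        ]
 [ 0.94608536 -0.32391742  0.        ]
 [ 0.          0.         -1.        ]].
```

```bash
sed -i 's/x=np.array(\[np.sin(yaw),-np.cos(yaw),0\])/x=np.array([-np.sin(yaw),np.cos(yaw),0])/' h.py
python3 - <<'E'
from h import *
print(delta([540,190,290],np.deg2rad(198.9)),arm.read_state()["clock"])
p=shot("wrist");print(np.round(p["T_tool_cam"],3),p["fx"])
E
```

```text
[array([-569.7,  680.7,  -58.7]), array([ 1.0000e-04,  0.0000e+00, -1.6599e+00])] 1.2
[[ 1.0000e-03 -9.6100e-01 -2.7800e-01  7.0781e+01]
 [ 1.0000e+00  1.0000e-03 -1.0000e-03  2.5000e-01]
 [ 1.0000e-03 -2.7800e-01  9.6100e-01 -1.4239e+02]
 [ 0.0000e+00  0.0000e+00  0.0000e+00  1.0000e+00]] 425.7276451892955
```

Call:
{"name": "arm_command", "arguments": {
  "rows": [
    {"grip":1,"linear":[-30,40,-55],"rot":[0,0,-0.1]},
    {"grip":1,"linear":[-570,681,-59],"rot":[0,0,-1.66]},
    {"grip":1,"linear":[-570,681,-59],"rot":[0,0,-1.66]},
    {"grip":1,"linear":[-570,681,-59],"rot":[0,0,-1.66]},
    {"grip":1,"linear":[-570,681,-59],"rot":[0,0,-1.66]},
    {"grip":1,"linear":[-570,681,-59],"rot":[0,0,-1.66]},
    {"grip":1,"linear":[-570,681,-59],"rot":[0,0,-1.66]},
    {"grip":1,"linear":[-570,681,-59],"rot":[0,0,-1.66]},
    {"grip":1,"linear":[-570,681,-59],"rot":[0,0,-1.66]},
    {"grip":1,"linear":[-570,681,-59],"rot":[0,0,-1.66]}
  ]
}}

```text
clock: 2.5
position: [415.1, -61.9, 286.7]
ee_rot: [0.815, -0.58, 0.001, -0.001]
contact_force: [1.2, -1.0, -0.2]
gripper_width: 85.5
grasp_force: 0.0
```

Run:
```python
from h import *
print(delta([540,190,290],np.deg2rad(198.9)),arm.read_state())
```

```text
[array([-197.2, -200.4,   -3. ]), array([-0.0017, -0.0004,  0.0035])] {'clock': 2.5, 'joints': array([ 2.42723166e-01, -1.76686577e-02, -3.58659077e-01,  2.63191225e-04,
       -1.22803893e+00,  9.05842418e-02]), 'joint_vel': array([ 1.05496192,  0.23452485,  0.24111758,  0.00314658, -0.00807688,
       -0.5993619 ]), 'joint_efforts': array([ -3.60267632, -20.3229636 ,  18.10322285,   4.02708337,
        -0.11385458,   0.51689655]), 'position': array([415.12357421, -61.91505452, 286.69330663]), 'ee_rot': array([ 8.14632592e-01, -5.79976675e-01,  6.69513518e-04, -5.89639161e-04]), 'contact_force': array([ 1.15418962, -1.0323449 , -0.23577492]), 'wrist_torque': array([-0.06071826, -0.12544055, -0.01424218]), 'grasp_force': 0.0, 'gripper_width': 85.45362069952473}
```

Call:
{"name": "arm_command", "arguments": {
  "rows": [
    {"grip":1,"linear":[-170,-173,-3],"rot":[0,0,0]},
    {"grip":1,"linear":[-170,-173,-3],"rot":[0,0,0]},
    {"grip":1,"linear":[-170,-173,-3],"rot":[0,0,0]},
    {"grip":1,"linear":[-170,-173,-3],"rot":[0,0,0]},
    {"grip":1,"linear":[-170,-173,-3],"rot":[0,0,0]},
    {"grip":1,"linear":[-170,-173,-3],"rot":[0,0,0]}
  ]
}}

```text
clock: 3.25
position: [522.9, 152.8, 288.8]
ee_rot: [0.814, -0.581, -0.0, 0.0]
contact_force: [-0.0, 0.2, -0.1]
gripper_width: 85.6
grasp_force: 0.0
```

Run:
```python
from h import *
s=arm.read_state();print(s["clock"],s["position"],s["joint_vel"].round(3))
p=shot("wrist");save(p,"w1.png")
Z=dict(tray=0,groove=8,groove_end=8)
for q in Q[1:]:
    for t in models.tip_of(p,q)[:2]: print(q,np.round(t["pixel"]),round(t["score"],2),np.round(atz(p,t["pixel"],Z.get(q,56)),1))
```

```text
3.25 [522.85599494 152.76045529 288.7681604 ] [-0.02  -0.023 -0.011  0.002  0.002 -0.001]
twin_mid [297. 267.] 0.97 [527.2 220.7  56. ]
twin_mid [244. 377.] 0.95 [542.  349.4  56. ]
seal_flat_mid [299. 233.] 0.87 [535.7 188.8  56. ]
seal_flat_mid [301. 165.] 0.36 [553.3 129.8  56. ]
seal_dome_mid [302. 163.] 0.81 [553.2 128.2  56. ]
seal_step_mid [303. 199.] 0.6 [542.2 157.6  56. ]
groove_end [299. 277.] 0.88 [520. 248.   8.]
```

View pics/w1.png

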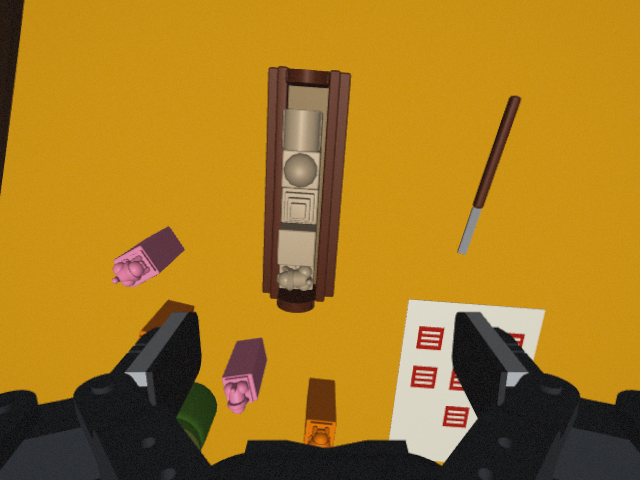

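Run:
```python
from h import *
import json
im=cv2.imread("pics/w1.png").astype(int)
s=arm.read_state()
p=shot("wrist")  # arm unmoved
L=[];Rr=[]
for v in range(80,295,6):
    row=im[v]; br=(row[:,2]<120)&(row[:,2]>row[:,0]+5)
    c=[u for u in range(250,365) if br[u]]
    L.append(atz(p,(min(c),v),8)[:2]);Rr.append(atz(p,(max(c)+1,v),8)[:2])
for n,A in (("L",L),("R",Rr)):
    vx,vy,x,y=cv2.fitLine(np.array(A,np.float32),cv2.DIST_HUBER,0,.01,.01).ravel()
    print(n,np.degrees(np.arctan2(-vx/vy,1)),x,y,np.std([(a[0]-x)*vy-(a[1]-y)*vx for a in A]))
    nrm=(vy,-vx); print("offset twin", (527.2-x)*vy-(220.7-y)*vx)
```

```text
L 15.045265 578.2057 180.01035 0.3008939739478206
offset twin 38.69495
R 14.883368 506.14407 154.75111 0.29325042700200815
offset twin -37.288647
```

Run:
```python
from h import *
print(delta([527.5,221.2,40],np.deg2rad(195)),arm.read_state()["clock"])
```

```text
[array([-63.5, -26.2, 249.3]), array([-0.0004,  0.0001,  0.0677])] 3.75
```

Call:
{"name": "arm_command", "arguments": {
  "rows": [
    {"grip":1,"linear":[-63.5,-26.2,20],"rot":[0,0,0.068]},
    {"grip":1,"linear":[-63.5,-26.2,70],"rot":[0,0,0.068]},
    {"grip":1,"linear":[-63.5,-26.2,110],"rot":[0,0,0.068]},
    {"grip":1,"linear":[-63.5,-26.2,110],"rot":[0,0,0.068]},
    {"grip":1,"linear":[-63.5,-26.2,110],"rot":[0,0,0.068]}
  ]
}}

```text
clock: 4.38
position: [528.6, 221.9, 180.9]
ee_rot: [0.794, -0.609, 0.001, -0.001]
contact_force: [0.1, -0.7, 0.9]
gripper_width: 85.5
grasp_force: 0.0
```

Run:
```python
from h import *
print(delta([527.5,221.2,40],np.deg2rad(195)),arm.read_state()["position"])
p=shot("wrist");save(p,"w2.png")
for q in ("twin_mid","seal_flat_mid","groove_end"):
    for t in models.tip_of(p,q)[:2]:
        X=atz(p,t["pixel"],8 if "end" in q else 56); print(q,np.round(t["pixel"]),round(t["score"],2),X.round(1),"u",.9659*X[0]+.2588*X[1],"v",-.2588*X[0]+.9659*X[1])
```

```text
[array([  0.4,   1.7, 140.9]), array([-0.0032,  0.0003,  0.0006])] [528.62057963 221.8967558  180.94300259]
twin_mid [331. 226.] 0.93 [526.5 218.   56. ] u 565.0172388572305 v 74.31811809499871
twin_mid [259. 389.] 0.78 [545.2 348.6  56. ] u 616.7960693573503 v 195.64445168577612
groove_end [325. 253.] 0.76 [521.8 251.1   8. ] u 568.9445773581082 v 107.50813392059587
```

View pics/w2.png

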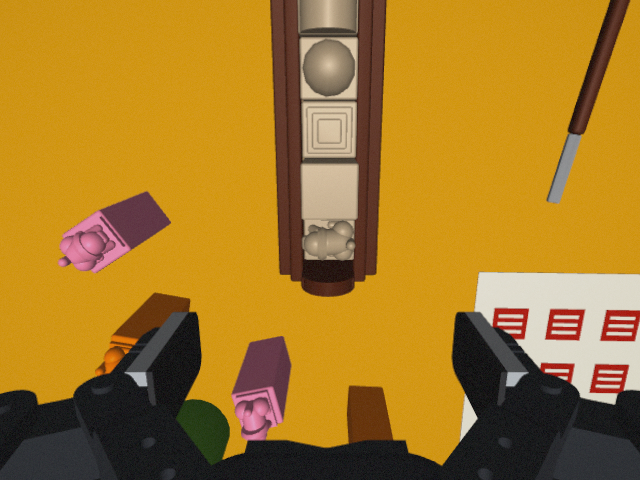

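Run:
```python
from h import *
p=shot("wrist")
for n,px,z in (("flat+y top",(330,218.5),104),("flat-y",(330,163),104),("twin+y",(329,261),80),("twin L",(303,240),80),("twin R",(355,240),80),("flatL",(302,190),104),("flatR",(357.5,190),104),("orange corner",(190,298),0),("orange near",(112,340),72),("pink corner",(170,222),0),("pink2 top",(250,337),0),("wall outer foot",(328,293),61),("railL in",(300,100),22),("railR in",(358,100),22)):
    X=atz(p,px,z);print(n,X.round(1),"u %.1f v %.1f"%(.9659*X[0]+.2588*X[1],-.2588*X[0]+.9659*X[1]))
```

```text
flat+y top [531.4 202.4 104. ] u 565.7 v 58.0
flat-y [539.  174.5 104. ] u 565.8 v 29.1
twin+y [523.5 233.3  80. ] u 566.1 v 89.9
twin L [541.9 224.6  80. ] u 581.6 v 76.7
twin R [512.  216.6  80. ] u 550.6 v 76.7
flatL [549.4 191.6 104. ] u 580.3 v 42.9
flatR [521.7 184.1 104. ] u 551.5 v 42.8
orange corner [617.8 320.2   0. ] u 679.6 v 149.4
orange near [645.5 325.4  72. ] u 707.8 v 147.3
pink corner [643.9 260.9   0. ] u 689.5 v 85.3
pink2 top [562.8 342.4   0. ] u 632.2 v 185.1
wall outer foot [516.5 261.4  61. ] u 566.6 v 118.9
railL in [566.7 147.5  22. ] u 585.5 v -4.2
railR in [529.1 137.4  22. ] u 546.6 v -4.2
```

Call:
{"name": "arm_command", "arguments": {
  "rows": [
    {"grip":1,"linear":[2,2.5,40],"rot":[0,0,0]},
    {"grip":1,"linear":[2,2.5,80],"rot":[0,0,0]},
    {"grip":1,"linear":[2,2.5,115],"rot":[0,0,0]},
    {"grip":1,"linear":[2,2.5,135],"rot":[0,0,0]},
    {"grip":1,"linear":[2,2.5,141],"rot":[0,0,0]},
    {"grip":1,"linear":[2,2.5,141],"rot":[0,0,0]},
    {"grip":1,"linear":[2,2.5,141],"rot":[0,0,0]}
  ]
}}

```text
clock: 5.5
position: [526.3, 219.4, 39.4]
ee_rot: [0.793, -0.609, 0.0, -0.001]
contact_force: [0.2, -0.3, 0.4]
gripper_width: 85.2
grasp_force: 0.0
```

Call:
{"name": "arm_command", "arguments": {
  "rows": [
    {"grip":0.45,"linear":[0,-0.8,0],"rot":[0,0,0]},
    {"grip":0.42,"linear":[0,-0.8,0],"rot":[0,0,0]},
    {"grip":0.39,"linear":[0,-0.8,0],"rot":[0,0,0]},
    {"grip":0.36,"linear":[0,-0.8,0],"rot":[0,0,0]},
    {"grip":0.2,"linear":[0,-0.8,0],"rot":[0,0,0]},
    {"grip":0,"linear":[0,-0.8,0],"rot":[0,0,0]},
    {"grip":0,"linear":[0,-0.8,0],"rot":[0,0,0]}
  ]
}}

```text
clock: 6.38
position: [526.8, 219.4, 38.5]
ee_rot: [0.794, -0.609, 0.0, -0.001]
contact_force: [1.3, 0.7, 4.4]
gripper_width: 29.5
grasp_force: 59.3
```

Call:
{"name": "arm_command", "arguments": {
  "rows": [
    {"grip":0,"linear":[2,0,0],"rot":[0,0,0]},
    {"grip":0,"linear":[4,0,0],"rot":[0,0,0]},
    {"grip":0,"linear":[6,0,0],"rot":[0,0,0]},
    {"grip":0,"linear":[8,0,0],"rot":[0,0,0]},
    {"grip":0,"linear":[10,0,0],"rot":[0,0,0]},
    {"grip":0,"linear":[12,0,0],"rot":[0,0,0]},
    {"grip":0,"linear":[14,0,0],"rot":[0,0,0]},
    {"grip":0,"linear":[16,0,0],"rot":[0,0,0]},
    {"grip":0,"linear":[16,0,0],"rot":[0,0,0]}
  ]
}}

```text
clock: 7.5
position: [531.0, 205.1, 38.5]
ee_rot: [0.794, -0.609, 0.0, -0.002]
contact_force: [-1.3, 5.7, 4.1]
gripper_width: 29.6
grasp_force: 59.7
```

Call:
{"name": "arm_command", "arguments": {
  "rows": [
    {"grip":0,"linear":[1.5,0,0],"rot":[0,0,0]},
    {"grip":0,"linear":[3,0,0],"rot":[0,0,0]},
    {"grip":0,"linear":[4.5,0,0],"rot":[0,0,0]},
    {"grip":0,"linear":[6,0,0],"rot":[0,0,0]},
    {"grip":0,"linear":[6,0,0],"rot":[0,0,0]}
  ]
}}

```text
clock: 8.12
position: [532.5, 199.4, 38.5]
ee_rot: [0.794, -0.609, 0.0, -0.002]
contact_force: [-1.3, 6.3, 4.0]
gripper_width: 29.2
grasp_force: 59.7
```

Run:
```python
from h import *
p=shot("wrist");a=shot("scene")
w=cv2.resize(p["frame"][0:300,200:460],None,fx=1.5,fy=1.5);c=cv2.resize(a["frame"][215:305,320:445],(625,450),interpolation=cv2.INTER_CUBIC)[:,:410]
cv2.imwrite("pics/w3.png",np.hstack([w,c])[:,:,::-1])
```

```text
(no output)
```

View pics/w3.png

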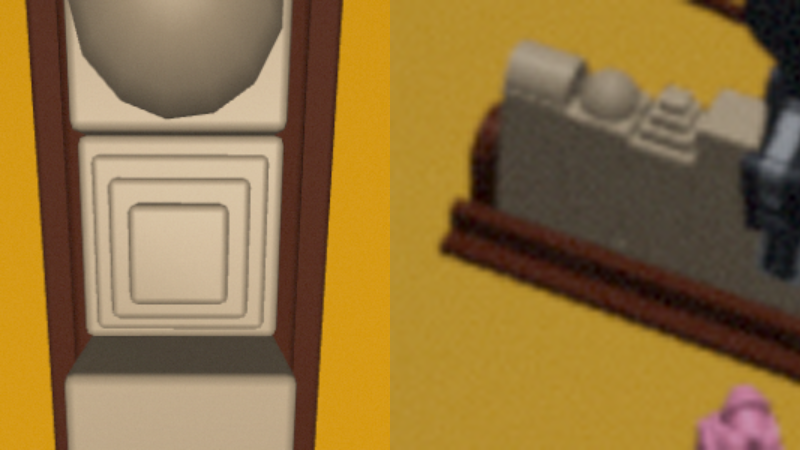

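Call:
{"name": "arm_command", "arguments": {
  "rows": [
    {"grip":0,"linear":[1,0,0],"rot":[0,0,0]},
    {"grip":0,"linear":[2,0,0],"rot":[0,0,0]},
    {"grip":0,"linear":[3,0,0],"rot":[0,0,0]},
    {"grip":0,"linear":[3,0,0],"rot":[0,0,0]}
  ]
}}

```text
clock: 8.72
position: [533.3, 196.6, 38.5]
ee_rot: [0.794, -0.609, -0.0, -0.002]
contact_force: [-2.5, 5.4, 3.7]
gripper_width: 29.1
grasp_force: 59.7
```

Call:
{"name": "arm_command", "arguments": {
  "rows": [
    {"grip":0.45,"linear":[0,0,0],"rot":[0,0,0]},
    {"grip":0.7,"linear":[0,0,0],"rot":[0,0,0]},
    {"grip":1,"linear":[0,0,0],"rot":[0,0,0]},
    {"grip":1,"linear":[0,0,-10],"rot":[0,0,0]},
    {"grip":1,"linear":[0,0,-50],"rot":[0,0,0]},
    {"grip":1,"linear":[0,0,-100],"rot":[0,0,0]},
    {"grip":1,"linear":[0,0,-150],"rot":[0,0,0]},
    {"grip":1,"linear":[0,0,-160],"rot":[0,0,0]},
    {"grip":1,"linear":[0,0,-160],"rot":[0,0,0]},
    {"grip":1,"linear":[0,0,-160],"rot":[0,0,0]}
  ]
}}

```text
clock: 9.98
position: [531.8, 194.3, 196.4]
ee_rot: [0.793, -0.609, -0.001, 0.002]
contact_force: [-0.6, -0.2, -0.3]
gripper_width: 85.0
grasp_force: 0.0
```

Run:
```python
from h import *
print(arm.read_state()["position"],arm.read_state()["joints"])
p=shot("wrist");save(p,"w4.png")
np.save("w4W.npy",p["W"])
a=shot("scene")
for t in models.tip_of(a,"lion_mid")[:2]: print(t,atz(a,t["pixel"],48))
print(delta([577,-200,230]))
```

```text
[531.80050216 194.3220872  196.44323752] [ 6.36181813e-01  3.14636182e-01 -1.88948060e-01 -5.70373707e-04
 -1.07055892e+00 -3.74359988e-01]
{'pixel': [246.9, 190.9], 'score': 0.73} [ 585.48708231 -240.06519708   48.        ]
[array([392.7,  59. , -32.9])]
```

View pics/w4.png

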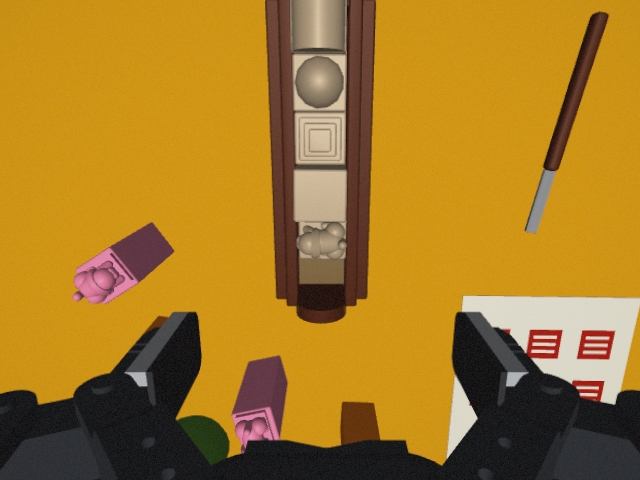

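Run:
```python
from h import *
p=shot("wrist")
for n,px,z in (("twin+y",(322,258),80),("wall in",(322,284),61),("wall in-8",(322,284),55),("wall out",(321,321),61),("floor L",(302,275),8),("twin L",(298,240),80),("twin R",(346,240),80)):
    X=atz(p,px,z);print(n,X.round(1),"u %.1f v %.1f"%(.9659*X[0]+.2588*X[1],-.2588*X[0]+.9659*X[1]))
print(delta([580,-245,240]))
```

```text
twin+y [530.2 209.9  80. ] u 566.5 v 65.5
wall in [523.8 234.5  61. ] u 566.6 v 90.9
wall in-8 [523.2 236.8  55. ] u 566.6 v 93.3
wall out [517.2 262.1  61. ] u 567.4 v 119.4
floor L [536.6 251.6   8. ] u 583.5 v 104.1
twin L [548.  202.2  80. ] u 581.6 v 53.5
twin R [518.6 194.4  80. ] u 551.2 v 53.5
[array([437.1,  67.9, -42.7])]
```

Call:
{"name": "arm_command", "arguments": {
  "rows": [
    {"grip":1,"linear":[20,3,-40],"rot":[0,0,0]},
    {"grip":1,"linear":[80,12,-43],"rot":[0,0,0]},
    {"grip":1,"linear":[140,22,-43],"rot":[0,0,0]},
    {"grip":1,"linear":[200,31,-43],"rot":[0,0,0]},
    {"grip":1,"linear":[260,40,-43],"rot":[0,0,0]},
    {"grip":1,"linear":[320,50,-43],"rot":[0,0,0]},
    {"grip":1,"linear":[380,59,-43],"rot":[0,0,0]},
    {"grip":1,"linear":[425,66,-43],"rot":[0,0,0]},
    {"grip":1,"linear":[437,68,-43],"rot":[0,0,0]},
    {"grip":1,"linear":[437,68,-43],"rot":[0,0,0]}
  ]
}}

```text
clock: 11.42
position: [580.0, -245.0, 240.1]
ee_rot: [0.793, -0.609, -0.001, 0.0]
contact_force: [0.4, 0.3, -0.0]
gripper_width: 85.4
grasp_force: 0.0
```

Run:
```python
from h import *
print(arm.read_state()["position"],arm.read_state()["joints"].round(3))
p=shot("wrist");save(p,"w5.png")
for t in models.tip_of(p,"lion_mid")[:2]: print(t,atz(p,t["pixel"],48))
```

```text
[ 579.99067739 -245.02979394  240.09599032] [-0.143  0.388  0.035 -0.    -1.22   0.404]
{'pixel': [327.9, 208.7], 'score': 0.81} [ 578.26821776 -246.31794436   48.        ]
```

View pics/w5.png

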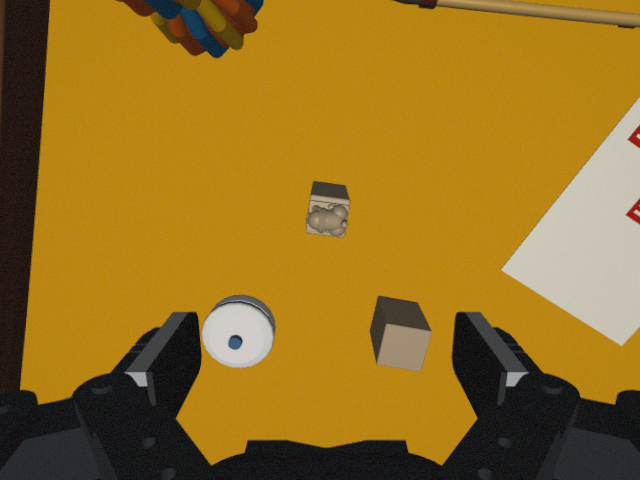

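Run:
```python
from h import *
p=shot("wrist");save(p,"w5c.png",(290,170,370,250),7)
```

```text
(no output)
```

View pics/w5c.png

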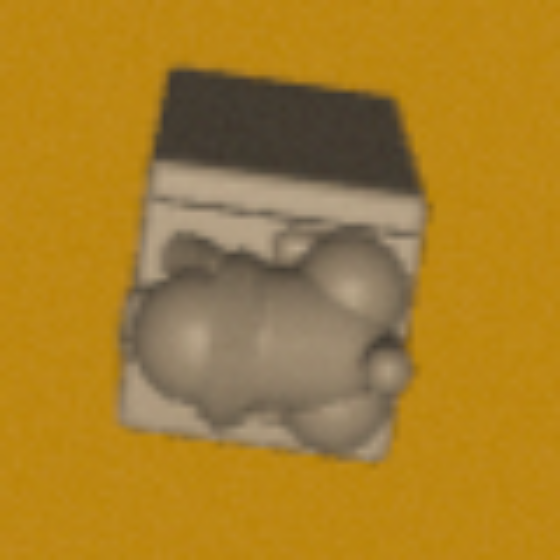

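This is the grey loose lion (no orange or pink in it), its top corners near (312,193), (351,199), (307,231) and (345,236), standing clear of the pot and the blank.

Run:
```python
from h import *
p=shot("wrist")
C=[atz(p,np.array(c)/7+[290,170],72)[:2] for c in ((152,162),(427,200),(385,462),(120,427))]
B=[atz(p,np.array(c)/7+[290,170],0)[:2] for c in ((175,68),(397,98))]
c=np.mean(C,0);print(np.round(C,1),c,np.round(B,1))
e=lambda a,b:(np.linalg.norm(b-a).round(1),np.degrees(np.arctan2(*(b-a)[::-1])).round(1))
print(e(C[0],C[1]),e(C[3],C[2]),e(C[0],C[3]),e(C[1],C[2]),e(*B))
for yaw in (200,):pass
a=[e(C[0],C[1])[1]%90,e(C[3],C[2])[1]%90,e(C[0],C[3])[1]%90,e(C[1],C[2])[1]%90,e(*B)[1]%90];print(a,np.mean(a))
y=180+np.mean(a)
print(y,delta([*c,30],np.deg2rad(y)))
```

```text
[[ 594.8 -257.5]
 [ 565.8 -261.2]
 [ 562.2 -232.4]
 [ 590.9 -228.7]] [ 578.4135708  -244.96320144] [[ 594.1 -257.6]
 [ 565.5 -261.3]]
(np.float64(29.3), np.float64(-172.8)) (np.float64(28.9), np.float64(-172.7)) (np.float64(29.1), np.float64(97.8)) (np.float64(29.0), np.float64(97.1)) (np.float64(28.8), np.float64(-172.6))
[np.float64(7.199999999999989), np.float64(7.300000000000011), np.float64(7.799999999999997), np.float64(7.099999999999994), np.float64(7.400000000000006)] 7.359999999999999
187.36 [array([  1.1,   2.4, 211.3]), array([-2.000e-04,  1.000e-04,  1.355e-01])]
```

Call:
{"name": "arm_command", "arguments": {
  "rows": [
    {"grip":1,"linear":[1.1,2.4,40],"rot":[0,0,0.135]},
    {"grip":1,"linear":[1.1,2.4,90],"rot":[0,0,0.135]},
    {"grip":1,"linear":[1.1,2.4,140],"rot":[0,0,0.135]},
    {"grip":1,"linear":[1.1,2.4,180],"rot":[0,0,0.135]},
    {"grip":1,"linear":[1.1,2.4,203],"rot":[0,0,0.135]},
    {"grip":1,"linear":[1.1,2.4,210],"rot":[0,0,0.135]},
    {"grip":1,"linear":[1.1,2.4,210],"rot":[0,0,0.135]}
  ]
}}

```text
clock: 12.5
position: [578.8, -245.9, 31.6]
ee_rot: [0.751, -0.66, 0.0, -0.0]
contact_force: [-0.3, 0.3, -0.2]
gripper_width: 85.4
grasp_force: 0.0
```

Run:
```python
from h import *
print(arm.read_state()["position"],delta([578.4,-245,30],np.deg2rad(187.4)))
```

```text
[ 578.76193589 -245.86113296   31.55353356] [array([-0.9,  0.2,  1.6]), array([-0.0005, -0.0004, -0.0009])]
```

Call:
{"name": "arm_command", "arguments": {
  "rows": [
    {"grip":0.45,"linear":[-0.5,0.3,1],"rot":[0,0,0]},
    {"grip":0.42,"linear":[-0.5,0.3,1],"rot":[0,0,0]},
    {"grip":0.39,"linear":[-0.5,0.3,1],"rot":[0,0,0]},
    {"grip":0.36,"linear":[-0.5,0.3,1],"rot":[0,0,0]},
    {"grip":0.2,"linear":[-0.5,0.3,1],"rot":[0,0,0]},
    {"grip":0,"linear":[-0.5,0.3,1],"rot":[0,0,0]},
    {"grip":0,"linear":[-0.5,0.3,1],"rot":[0,0,0]}
  ]
}}

```text
clock: 13.38
position: [578.5, -246.1, 30.6]
ee_rot: [0.751, -0.661, 0.001, -0.0]
contact_force: [0.7, 0.5, 4.2]
gripper_width: 29.4
grasp_force: 59.7
```

Call:
{"name": "arm_command", "arguments": {
  "rows": [
    {"grip":0,"linear":[0,0,-5],"rot":[0,0,0]},
    {"grip":0,"linear":[0,0,-20],"rot":[0,0,0]},
    {"grip":0,"linear":[0,0,-50],"rot":[0,0,0]},
    {"grip":0,"linear":[0,0,-90],"rot":[0,0,0]},
    {"grip":0,"linear":[0,0,-125],"rot":[0,0,0]},
    {"grip":0,"linear":[0,0,-140],"rot":[0,0,0]},
    {"grip":0,"linear":[0,0,-140],"rot":[0,0,0]},
    {"grip":0,"linear":[0,0,-140],"rot":[0,0,0]}
  ]
}}

```text
clock: 14.38
position: [576.7, -245.6, 168.1]
ee_rot: [0.75, -0.661, -0.002, 0.001]
contact_force: [0.2, -0.7, -1.7]
gripper_width: 29.6
grasp_force: 59.3
```

Run:
```python
from h import *
s=arm.read_state();print(s["position"],s["contact_force"],s["gripper_width"],delta([525.2,228.7,172],np.deg2rad(195)))
```

```text
[ 576.70748036 -245.60939305  168.14183614] [ 0.17765296 -0.71500975 -1.6833884 ] 29.582493221430823 [array([-477. ,   -8.7,   -3.1]), array([ 0.0032,  0.0019, -0.1353])]
```

Call:
{"name": "arm_command", "arguments": {
  "rows": [
    {"grip":0,"linear":[-25,0,-3],"rot":[0,0,-0.01]},
    {"grip":0,"linear":[-80,-1,-5],"rot":[0,0,-0.03]},
    {"grip":0,"linear":[-135,-2,-5],"rot":[0,0,-0.06]},
    {"grip":0,"linear":[-190,-3,-5],"rot":[0,0,-0.09]},
    {"grip":0,"linear":[-245,-4,-5],"rot":[0,0,-0.12]},
    {"grip":0,"linear":[-300,-5,-5],"rot":[0,0,-0.135]},
    {"grip":0,"linear":[-355,-6,-5],"rot":[0,0,-0.135]},
    {"grip":0,"linear":[-410,-7,-5],"rot":[0,0,-0.135]},
    {"grip":0,"linear":[-450,-8,-5],"rot":[0,0,-0.135]},
    {"grip":0,"linear":[-470,-8.5,-5],"rot":[0,0,-0.135]}
  ]
}}

```text
clock: 15.62
position: [525.7, 222.9, 173.3]
ee_rot: [0.794, -0.608, -0.001, 0.002]
contact_force: [-0.1, 0.6, -1.8]
gripper_width: 29.4
grasp_force: 59.3
```

Call:
{"name": "arm_command", "arguments": {
  "rows": [
    {"grip":0,"linear":[-7,0,0],"rot":[0,0,0]},
    {"grip":0,"linear":[-7,0,0],"rot":[0,0,0]},
    {"grip":0,"linear":[-7,0,0],"rot":[0,0,0]},
    {"grip":0,"linear":[-7,0,0],"rot":[0,0,0]}
  ]
}}

```text
clock: 16.12
position: [525.1, 227.1, 175.1]
ee_rot: [0.793, -0.609, 0.0, -0.0]
contact_force: [-0.1, -0.2, -1.3]
gripper_width: 29.4
grasp_force: 59.3
```

Run:
```python
from h import *
s=arm.read_state();print(s["position"],s["joint_vel"].round(3),delta([525.2,228.7,44],np.deg2rad(195)))
p=shot("wrist");a=shot("scene");
w=cv2.resize(p["frame"],None,fx=.75,fy=.75);c=cv2.resize(a["frame"][190:310,350:440],(320,427),interpolation=cv2.INTER_CUBIC)[:360]
cv2.imwrite("pics/w6.png",np.hstack([w,c])[:,:,::-1])
```

```text
[525.13092861 227.11009928 175.14864523] [ 0.002  0.     0.003 -0.001  0.001 -0.003] [array([ -1.5,  -0.5, 131.1]), array([-0.    , -0.    , -0.0012])]
```

View pics/w6.png

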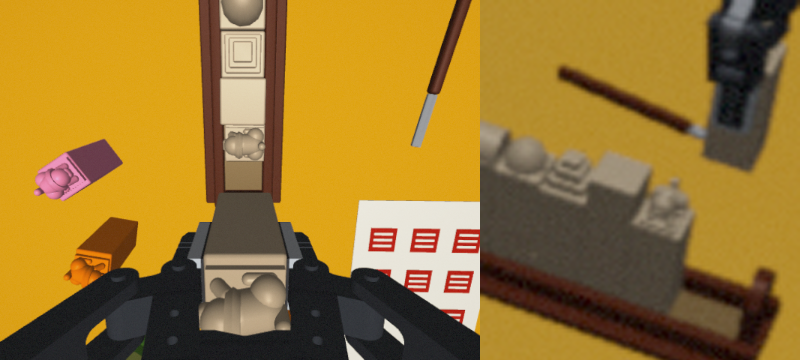

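Run:
```python
from h import *
p=shot("wrist")
for n,px,z in (("twin+y",(324,214.7),80),("lion base -y L",(217/.75,194/.75),144.5),("lion base -y R",(273/.75,194/.75),144.5),("foot of wall L",(225/.75,191/.75),8),("twin L",(222/.75,150/.75),80),("twin R",(265/.75,150/.75),80)):
    X=atz(p,px,z);print(n,X.round(1),"u %.1f v %.1f"%(.9659*X[0]+.2588*X[1],-.2588*X[0]+.9659*X[1]))
```

```text
twin+y [530.6 210.6  80. ] u 567.1 v 66.1
lion base -y L [543.5 219.1 144.5] u 581.7 v 71.0
lion base -y R [512.6 210.8 144.5] u 549.7 v 71.0
foot of wall L [536.4 261.1   8. ] u 585.7 v 113.4
twin L [548.1 206.5  80. ] u 582.9 v 57.6
twin R [516.8 198.1  80. ] u 550.5 v 57.6
```

Call:
{"name": "arm_command", "arguments": {
  "rows": [
    {"grip":0,"linear":[0,-1,10],"rot":[0,0,0]},
    {"grip":0,"linear":[0,-1,35],"rot":[0,0,0]},
    {"grip":0,"linear":[0,-1,60],"rot":[0,0,0]},
    {"grip":0,"linear":[0,-1,80],"rot":[0,0,0]},
    {"grip":0,"linear":[0,-1,95],"rot":[0,0,0]},
    {"grip":0,"linear":[0,-1,108],"rot":[0,0,0]},
    {"grip":0,"linear":[0,-1,118],"rot":[0,0,0]},
    {"grip":0,"linear":[0,-1,126],"rot":[0,0,0]},
    {"grip":0,"linear":[0,-1,131],"rot":[0,0,0]},
    {"grip":0,"linear":[0,-1,131],"rot":[0,0,0]}
  ]
}}

```text
clock: 17.52
position: [525.9, 228.3, 43.9]
ee_rot: [0.793, -0.609, -0.0, 0.0]
contact_force: [0.7, 0.2, -1.7]
gripper_width: 29.3
grasp_force: 59.3
```

Call:
{"name": "arm_command", "arguments": {
  "rows": [
    {"grip":0,"linear":[0,0,1.5],"rot":[0,0,0]},
    {"grip":0,"linear":[0,0,3],"rot":[0,0,0]},
    {"grip":0,"linear":[0,0,4],"rot":[0,0,0]},
    {"grip":0,"linear":[0,0,4.5],"rot":[0,0,0]},
    {"grip":0,"linear":[0,0,4.5],"rot":[0,0,0]}
  ]
}}

```text
clock: 18.15
position: [525.9, 228.3, 39.5]
ee_rot: [0.793, -0.609, 0.0, -0.0]
contact_force: [0.3, 0.4, -1.1]
gripper_width: 29.4
grasp_force: 59.3
```

Call:
{"name": "arm_command", "arguments": {
  "rows": [
    {"grip":0,"linear":[0,0,0.5],"rot":[0,0,0]},
    {"grip":0,"linear":[0,0,0.8],"rot":[0,0,0]},
    {"grip":0,"linear":[0,0,0.8],"rot":[0,0,0]}
  ]
}}

```text
clock: 18.52
position: [525.9, 228.3, 38.7]
ee_rot: [0.793, -0.609, -0.0, 0.0]
contact_force: [0.5, -0.7, -1.4]
gripper_width: 29.2
grasp_force: 59.3
```

Call:
{"name": "arm_command", "arguments": {
  "rows": [
    {"grip":0,"linear":[0,0,0.4],"rot":[0,0,0]},
    {"grip":0,"linear":[0,0,0.8],"rot":[0,0,0]},
    {"grip":0,"linear":[0,0,0.8],"rot":[0,0,0]}
  ]
}}

```text
clock: 18.9
position: [526.0, 228.4, 38.6]
ee_rot: [0.794, -0.609, 0.0, -0.0]
contact_force: [-1.2, -1.2, 5.4]
gripper_width: 29.4
grasp_force: 60.1
```

Call:
{"name": "arm_command", "arguments": {
  "rows": [
    {"grip":0.4,"linear":[0,0,0],"rot":[0,0,0]},
    {"grip":0.5,"linear":[0,0,0],"rot":[0,0,0]},
    {"grip":0.8,"linear":[0,0,0],"rot":[0,0,0]},
    {"grip":1,"linear":[0,0,0],"rot":[0,0,0]},
    {"grip":1,"linear":[0,0,-10],"rot":[0,0,0]},
    {"grip":1,"linear":[0,0,-50],"rot":[0,0,0]},
    {"grip":1,"linear":[0,0,-100],"rot":[0,0,0]},
    {"grip":1,"linear":[0,0,-150],"rot":[0,0,0]},
    {"grip":1,"linear":[0,0,-160],"rot":[0,0,0]},
    {"grip":1,"linear":[0,0,-160],"rot":[0,0,0]}
  ]
}}

```text
clock: 20.15
position: [525.9, 228.5, 198.9]
ee_rot: [0.793, -0.609, 0.0, -0.001]
contact_force: [0.6, 0.2, -1.2]
gripper_width: 85.3
grasp_force: 0.0
```

Run:
```python
from h import *
p=shot("wrist");a=shot("scene");
w=cv2.resize(p["frame"],None,fx=.75,fy=.75);c=cv2.resize(a["frame"][200:310,350:440],(320,391),interpolation=cv2.INTER_CUBIC)[:360]
cv2.imwrite("pics/w7.png",np.hstack([w,c])[:,:,::-1])
```

```text
(no output)
```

View pics/w7.png

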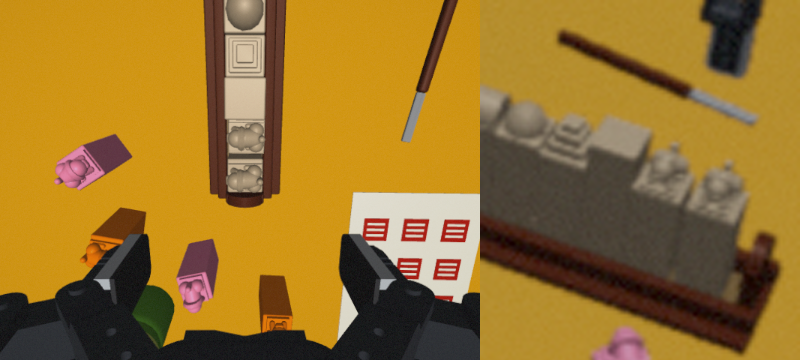

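The lion stands in the groove beside its twin, at about (243,177) and (243,137) in this view. The seals in view stand upright and the gripper is clear.

```bash
python3 -c "
from bench import job;print(job.job_done())"
```

```text
the job is handed in; nothing more can be done
None
```

The loose lion seal now stands on the groove's floor right beside its twin at the row's +y end, about 5 mm apart. The last pictures show the row upright, though the tile-topped seal at the far end was last seen before the lion went in. The job was handed in at about 20 s of the 59 s allowed.

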